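# Lock the bone vibrator carriage home with the turntable cam

## Task

Pull the transit pin straight up out of its well in the test box and put it, standing or lying, in the open aluminium tray. Then slide the carriage with the grey vibrator cube towards the turntable until its headed stud stops in the mouth of the curved slot, and turn the turntable's bar grip clockwise all the way, so that the slot draws the stud tight and the carriage is fully home. Let go of everything and leave the magnifier, tuning fork and jar where they are.

Things in the scene. Friction and masses are not known exactly. Their poses are not given: they have to be found in the camera images.
- test_box: Beige metal box, fixed. Origin on the desk, z up, -x side faces the robot. x from -100 to 100, y from -170 to 150. Front wall 45 high; from it a deck slopes up 30 deg to x=30, height 120, then the top is flat to x=100. Deck normal (-0.5, 0, 0.866), up-slope (0.866, 0, 0.5) in box axes. Side lips 6 high. Red square button at front -y corner plays no part.
- deck (a point): Point on the sloping deck's surface at x=-35, y=0, z=82.5 of the test box; axes: x up the slope, y the box's y, z the deck normal (tilted 30 deg from vertical towards the robot side). The cam axis meets the deck at y=-65 (x=0); the vibrator cube's centre stays at x=0, z=29, y=100 minus carriage travel.
- well (a point): Centre of the mouth of a round upright well, 21.5 bore, 70 deep, in the flat top of the test box (x=65, y=25, z=120 of the box). The pin stands in it.
- cam_grip (a point): Middle of the turntable's grip, on its axis, 42 above deck. Turntable cam: plate of 60 radius, 8 to 16 above deck, turning about the deck normal, with a curved slot open at the rim. Grip: black bar 46 long, 14 wide, 16 to 52 above deck. Site turns with it: z out of the deck along the axis; bar's length lies 0.70 rad counter-clockwise about z from point x; at cam=0 point x is up-slope.
- cam (a joint): Turntable angle, rad; 0 = slot mouth open towards the stud, grows clockwise seen from above the deck, stop at 1.45. Starts at 0 to 0.25 (mouth faces the stud). From about 0.4 to 1.3 the slot hooks the stud and draws the carriage in by 10 mm; beyond that it holds it home. Stays where left (friction 0.06 N m). One grasp can turn it all the way.
- carriage (a joint): Carriage travel, m, level along the box's -y towards the turntable; friction 2.5 N, stays where left. Starts at 0 to 0.025 (back stop -0.012). With the cam open the stud stops in the slot mouth at about 0.069; within 3 mm of that the turning cam catches it. 0.079 = home, reached only by turning the cam. With the pin in its well the carriage stops near 0.055.
- vibrator (a point): Centre of the grey 30 mm plastic cube fixed on the sliding carriage; axes as deck, cube faces along them. It stands 14 to 44 above the deck, on a beige plate 56 (x) by 50 (y). A tail runs up-slope to an upright tab (16 wide in y; x 51 to 81, z 124 to 148 in box frame), level with the cube in y, that passes over the well.
- stud (a point): Nickel headed stud on the carriage: stem 8 across along the deck normal, 52 from the cube's centre towards the turntable; 16 mm round head 17 to 22 above the deck, just above the cam plate. Site on its axis, 20 above deck.
- pin: Loose nickel transit pin, round bar 20 across, 110 long, 0.08 to 0.17 kg. Origin at the centre of its lower end, z along it. It stands upright 70 deep in the well, 40 proud of the flat top, in the way of the carriage's tab. Draw it straight up by more than 70. In the tray it may stand or lie; it topples easily.
- pin_top (a point): Centre of the pin's upper end, 160 above the desk at the start.
- pin_mid (a point): Middle of the pin, halfway along its axis.
- tray: Fixed square open aluminium tray, 160 x 160 outside, walls 4 thick and 28 high, floor 4 thick; origin at the centre of its underside, on the desk, left or right of the box.
- magnifier: Bystander: loose chrome hand magnifier lying flat, 112 across the rim, origin at the lens centre, handle along -x to 170 from it.
- tuning_fork: Bystander: loose nickel tuning fork lying flat along its x, about 185 long, 30 wide, 15 high.
- jar: Bystander: loose closed jar, 64 across, 85 high; origin at the centre of its base.

How it is judged:
By the outcome, as a careful person would: the job done as asked, in the order asked, and still so for the second after the job is handed in, with the robot touching nothing.
It also fails if it takes over 58 s, if anything falls off the work surface, if the arm or the gripper's body presses on something with over 40 N, if the wrist force passes 120 N, or if a joint passes its speed limit or range.

## Robot

A 7-joint arm with a two-finger parallel gripper is mounted at the origin on the work surface. World frame = base frame: x ahead of the robot, y to its left, z up, the work surface at z = 0. Lengths are in m, angles in rad, forces in N, time in s.
With the tool pointing down it reaches from about 0.425 to 0.95 m from the base axis. Payload 4.7 kg.
Tool frame: the origin (TCP) lies on the centre line of the jaws, within the pads' length; the fingertips stand robot.nose_length ahead of it and the grasp point (between the pads) lies 8 mm behind it (robot.nose_length is the distance from the TCP to the fingertips, in m); z points along the fingers, x is the direction in which the jaws open and shut, and the axes are right-handed (so a half turn about z gives the same grasp; the last joint's range is limited). The gripper opens to 85 mm and grips with 20 to 120 N. Pads are 22 mm wide; open, the fingers measure 114 mm over their backs; the gripper's body (76 mm by 85 mm) begins 54 mm behind the grasp point. The pads swing forward as they close: fully open they stand 13 mm farther back than shut.
Start: joints at [-1.292, 0.469, -0.049, 1.532, 0.024, 1.141, -0.082], TCP at [0.204, 0.643, 0.242] pointing down, gripper open.
Joint ranges: [-2.59, 2.59], [-0.33, 1.99], [-1.39, 1.29], [0.1, 2.45], [-1.04, 4.18], [0.21, 1.99], [-2.66, 2.66]. Speed limits (rad/s): [2.57, 2.57, 3.14, 3.14, 3.14, 3.14, 3.14].

## Interface

Orientations are given as [roll, pitch, yaw] about the fixed x, y, z axes, in that order (R = Rz(yaw) Ry(pitch) Rx(roll)).
In Python, from plant import robot gives the robot as it stands. Calls block until the motion is done:
- robot.goto(position, orientation): joint-space move of the TCP to a pose.
- robot.move_straight(position, vel=0.15, attitude=None, contact_N=None): straight line of the TCP; attitude=None keeps the orientation; vel is the mean speed in m/s. With contact_N (N) it stops when the force on the tool has changed by that much, and returns True; else False.
- robot.move_joints(angles): joint-space move.
- robot.grip(opening, strength=None): opening from 0.0 (shut) to 1.0 (fully open); strength is the grip in N (None keeps the last); returns when the fingers have stopped.
- robot.sleep(seconds).
- robot.inverse_kinematics(position, orientation): joint angles nearest the present ones, or None.
- robot.sense(): the state.
- robot.grab_frame(name): name is "scene" or "top"; returns a dict with "image" (400x640x3 uint8, red, green, blue), "range_z" (400x640 float32, m along the optical axis (not along the pixel's ray), 0 where there is no reading), "fx", "fy", "cx", "cy" (pixels), "dist_coeffs" ([k1, k2, p1, p2, k3] as OpenCV has them; the pictures are not rectified), "R" (3x3) and "t" (3): a world point X has camera coordinates R X + t. Camera axes: x right, y down, z forward; pixel columns grow to the right and rows downward; lengths in m; the calibration is good to about 2 mm. A picture is of the moment at which its call begins.
A pose or a line that the arm cannot do raises robot.IKError and nothing moves.
- robot.close_job(): hands the job in, once; it reports no verdict.
The state is a dict: "t": time; "joint_pos": joint angles; "joint_velocities": joint speeds; "effort": joint torques, N m; "tcp_pos": TCP position; "tcp_rot": TCP orientation; "wrist_force": force on the tool from outside, world axes, zero at the start; "torque": the same for the moment, N m; "opening": opening from 0.0 (shut) to 1.0 (fully open).
Only numpy, scipy, OpenCV 4.12 (cv2) and the standard library are available. Lean on these libraries where they do the work, as an engineer would, in place of code of your own. Each camera call takes 0.05 s, during which the arm holds its last target.

## Working session

There is one attempt and no reset: what is moved stays moved. The work goes in short steps, each a Python script; the robot and the scene stay as the last script left them, time stands still between calls to the robot, and variables do not carry over. Pictures are saved under pics/ and viewed, and the job is handed in when it is done.

```bash
ls; mkdir -p pics
python3 - <<'E'
from plant import robot
import cv2,pickle
s=robot.sense();print(s['t'],s['tcp_pos'],s['tcp_rot'],s['opening'],robot.nose_length)
for n in("scene","top"):
    f=robot.grab_frame(n);pickle.dump(f,open(f'{n}0.pkl','wb'))
    cv2.imwrite(f'pics/{n}0.png',f['image'][:,:,::-1])
    print(n,f['fx'],f['cx'],f['cy'],f['dist_coeffs'],f['R'],f['t'])
E
```

```text
pics
0.0 [0.20428914 0.64274316 0.2412581 ] [3.14155231e+00 1.98350202e-03 1.26302016e+00] 0.9974878447329 0.011
scene 413.7963866393871 321.8558989857595 191.9218385618891 [-0.08360161  0.          0.          0.          0.        ] [[-0.24353342  0.96965384  0.02151514]
 [ 0.54229381  0.15452432 -0.82585692]
 [-0.80411995 -0.18945623 -0.56346911]] [ 0.13742394 -0.19415349  1.38581295]
top 405.816534180075 322.19996393574024 202.097443209229 [-0.054989  0.        0.        0.        0.      ] [[ 1.68075744e-03 -9.99962363e-01 -8.51160556e-03]
 [-9.89532341e-01 -4.34865052e-04 -1.44310629e-01]
 [ 1.44301496e-01  8.66506014e-03 -9.89495829e-01]] [0.01525473 0.54510301 0.96104646]
```

View pics/scene0.png

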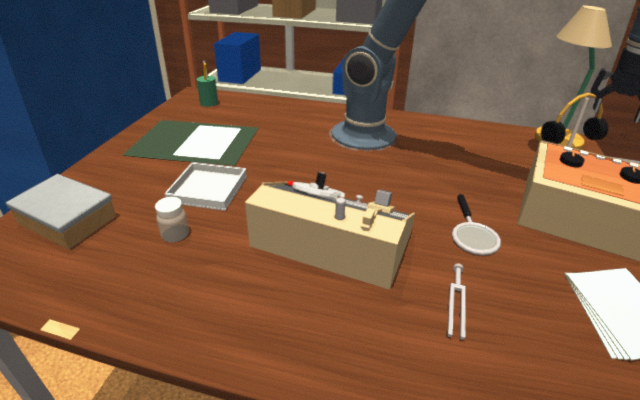

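View pics/top0.png

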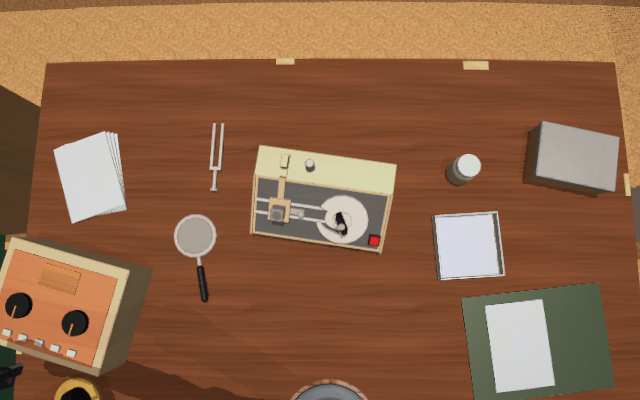

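```bash
cat > h.py <<'E'
import numpy as np,cv2,pickle
def und(f,uv):
    K=np.array([[f['fx'],0,f['cx']],[0,f['fy'],f['cy']],[0,0,1]])
    return cv2.undistortPoints(np.asarray(uv,float).reshape(-1,1,2),K,np.array(f['dist_coeffs'])).reshape(-1,2)
def cloud(f):
    h,w=f['range_z'].shape
    u,v=np.meshgrid(np.arange(w),np.arange(h))
    n=und(f,np.stack([u,v],-1).reshape(-1,2))
    c=np.c_[n,np.ones(len(n))]*f['range_z'].reshape(-1,1)
    return ((c-np.array(f['t']))@np.array(f['R'])).reshape(h,w,3)
def onplane(f,uv,z):
    n=und(f,uv);R=np.array(f['R']);d=np.c_[n,np.ones(len(n))]@R
    o=-R.T@np.array(f['t']);return o+d*((z-o[2])/d[:,2])[:,None]
def project(f,P):
    K=np.array([[f['fx'],0,f['cx']],[0,f['fy'],f['cy']],[0,0,1]])
    return cv2.projectPoints(np.asarray(P,float).reshape(-1,1,3),cv2.Rodrigues(np.array(f['R']))[0],np.array(f['t']),K,np.array(f['dist_coeffs']))[0].reshape(-1,2)
E
python3 - <<'E'
from h import *
f=pickle.load(open('top0.pkl','rb'));P=cloud(f)
m=(P[...,2]>0.025)&(f['range_z']>0);m[:, :230]=0;m[:,410:]=0;m[:130]=0;m[260:]=0
p=P[m];print(len(p));
r=cv2.minAreaRect(p[:,:2].astype(np.float32));print('outline',r)
t=m&(abs(P[...,2]-.12)<.004)
print('top z',np.median(P[t][:,2]));print(cv2.minAreaRect(P[t][:,:2].astype(np.float32)))
t2=np.where(t)
im=f['image'][130:270,230:410,::-1];cv2.imwrite('pics/z0.png',cv2.resize(im,None,fx=4.4,fy=4.2,interpolation=cv2.INTER_CUBIC))
g=pickle.load(open('scene0.pkl','rb'))
im=g['image'][160:280,230:420,::-1];cv2.imwrite('pics/z1.png',cv2.resize(im,None,fx=4.2,fy=4.2,interpolation=cv2.INTER_CUBIC))
# tray
m=(P[...,2]>0.02);m[:, :420]=0;m[:,520:]=0;m[:205]=0;m[288:]=0
print('tray',cv2.minAreaRect(P[m][:,:2].astype(np.float32)),np.median(P[m][:,2]))
m=(P[...,2]>0.07);m[:, :440]=0;m[:,500:]=0;m[:145]=0;m[190:]=0
print('jar',P[m].mean(0))
E
```

```text
12221
outline ((0.5446370244026184, 0.018059685826301575), (0.3214278817176819, 0.20255225896835327), 81.58029174804688)
top z 0.11963787593452656
((0.5561521053314209, 0.016129478812217712), (0.3207816183567047, 0.17890819907188416), 81.48867797851562)
tray ((0.432190477848053, -0.21048307418823242), (0.15933245420455933, 0.43808555603027344), 3.132465362548828) 0.027194290676316568
jar [ 0.62413758 -0.32830137  0.09852131]
```

View pics/z0.png

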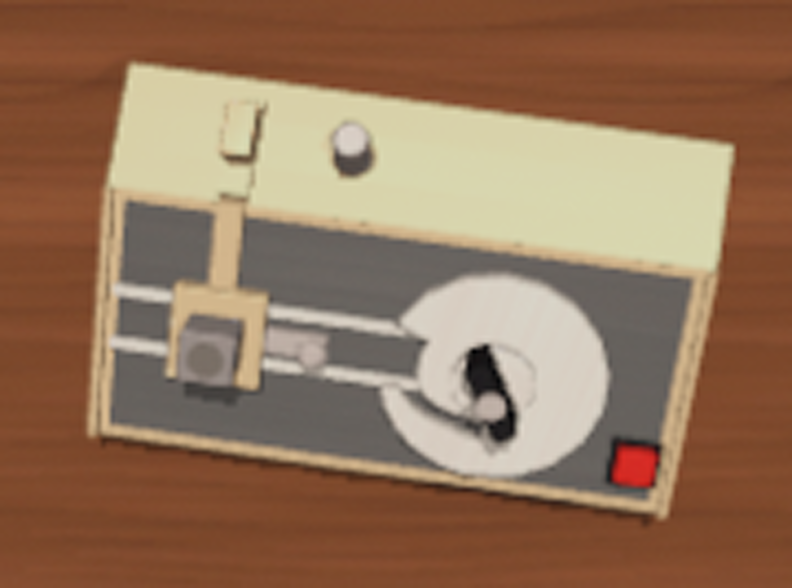

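View pics/z1.png

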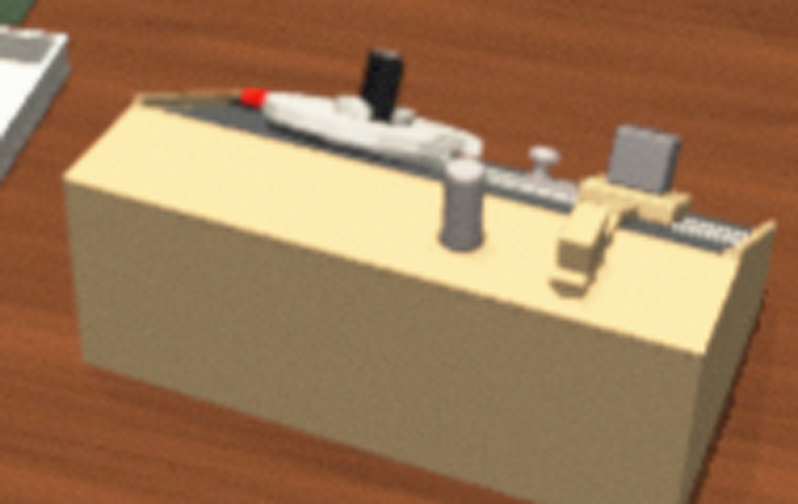

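```bash
cat >> h.py <<'E'
yaw=np.deg2rad(-8.42);c0=np.array([.5446,.0181])
yd=np.array([-np.sin(yaw),np.cos(yaw)]);O=np.r_[c0+.010*yd,0]
RB=np.array([[np.cos(yaw),-np.sin(yaw),0],[np.sin(yaw),np.cos(yaw),0],[0,0,1]])
RD=RB@np.array([[.8660254,0,-.5],[0,1,0],[.5,0,.8660254]])
def box(p): return O+np.atleast_2d(p)/1000@RB.T
def deck(p): return box([-35,0,82.5])+np.atleast_2d(p)/1000@RD.T
def inbox(P): return (np.asarray(P)-O)@RB*1000
def indeck(P): return (np.asarray(P)-deck([0,0,0]))@RD*1000
E
python3 - <<'E'
from h import *
f=pickle.load(open('top0.pkl','rb'));g=pickle.load(open('scene0.pkl','rb'))
P=cloud(f);D=indeck(P);B=inbox(P)
near=(abs(D[...,0])<85)&(D[...,1]>-170)&(D[...,1]<150)&(P[...,2]>.02)
m=near&(abs(D[...,2]-44)<4)&(D[...,1]>20)&(abs(D[...,0])<30);print('cube',m.sum(),D[m].mean(0),D[m].min(0),D[m].max(0))
m=near&(abs(D[...,2]-52)<5)&(D[...,1]<20);d=D[m];print('grip',m.sum(),d.mean(0),cv2.minAreaRect(d[:,:2].astype(np.float32)))
m=near&(abs(D[...,2]-20)<5)&(abs(D[...,1]-35)<45)&(abs(D[...,0])<12);print('stud?',m.sum(),D[m].mean(0))
m=near&(abs(D[...,2]-16)<4)&(D[...,1]<20);d=D[m];print('plate',cv2.minEnclosingCircle(d[:,:2].astype(np.float32)))
m=(abs(P[...,2]-.160)<.004)&(abs(B[...,0]-65)<20)&(abs(B[...,1]-25)<20);print('pin',m.sum(),B[m].mean(0))
P2=cloud(g);B2=inbox(P2)
m=(abs(P2[...,2]-.160)<.004)&(abs(B2[...,0]-65)<20)&(abs(B2[...,1]-25)<20);print('pin scene',m.sum(),B2[m].mean(0) if m.any() else 0)
m=(B2[...,2]>50)&(abs(B2[...,0])<140)&(abs(B2[...,1])<190);q=B2[m&(abs(B2[...,2]-120)<4)];print('top flat scene',cv2.minAreaRect(q[:,:2].astype(np.float32)))
# tray
m=(P[...,2]>0.02)&(P[...,2]<.035)&(P[...,1]<-.2)&(P[...,1]>-.48);mm=m.astype(np.uint8);mm[:, :425]=0;mm[:,515:]=0;mm[:205]=0;mm[285:]=0
n,l,s,c=cv2.connectedComponentsWithStats(mm);print(s)
k=1+np.argmax(s[1:,4]);print('tray',cv2.minAreaRect(P[l==k][:,:2].astype(np.float32)))
# overlay
for n,F in(('top',f),('scene',g)):
    im=F['image'][:,:,::-1].copy();im=cv2.resize(im,None,fx=4,fy=4,interpolation=cv2.INTER_CUBIC)
    pts=np.r_[box([[65,25,160],[65,25,120],[30,-170,120],[100,-170,120],[100,150,120],[30,150,120],[-100,-170,45],[-100,150,45]]),deck([[0,-65,52],[0,-65,16]])]
    for u,v in project(F,pts): cv2.circle(im,(int(4*u+2),int(4*v+2)),4,(255,0,255),-1)
    im=im[520:1080,920:1640] if n=='top' else im[640:1120,920:1680]
    cv2.imwrite(f'pics/ov_{n}.png',im)
E
```

```text
cube 158 [ 1.63694353 82.56367248 43.88819637] [-14.53311509  68.07327376  40.11457081] [16.14395422 98.03534949 47.61695383]
grip 124 [  1.8877106  -65.02511847  51.08931156] ((1.1389350891113281, -64.87220764160156), (45.66248321533203, 14.481208801269531), 29.025142669677734)
stud? 42 [ 1.78880341 39.47059796 20.28418549]
plate ((-11.13823413848877, -83.12659454345703), 81.2567367553711)
pin 58 [ 64.82825406  24.51905223 159.46704244]
pin scene 56 [ 67.53365274  27.24398008 159.11557291]
top flat scene ((17.815650939941406, -7.4972686767578125), (321.9690246582031, 171.32534790039062), 89.22223663330078)
[[     0      0    640    400 255469]
 [   433    212     72     68    531]]
tray ((0.4395216703414917, -0.3477087616920471), (0.15937453508377075, 0.16315947473049164), 3.3000848293304443)
```

View pics/ov_top.png

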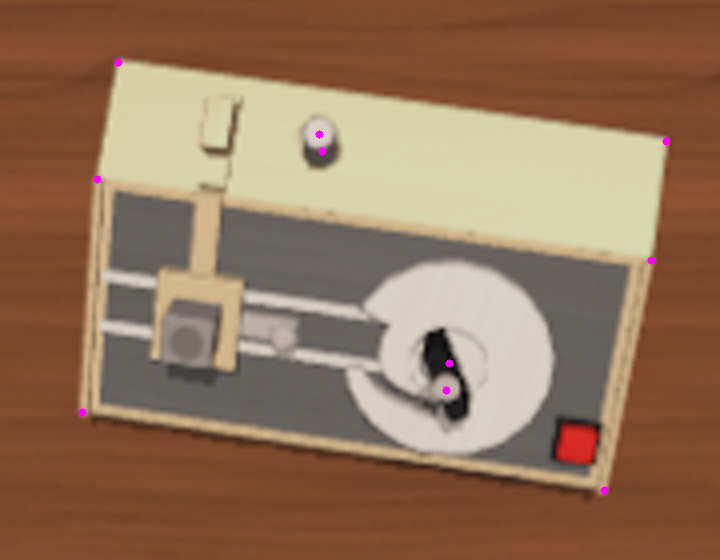

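View pics/ov_scene.png

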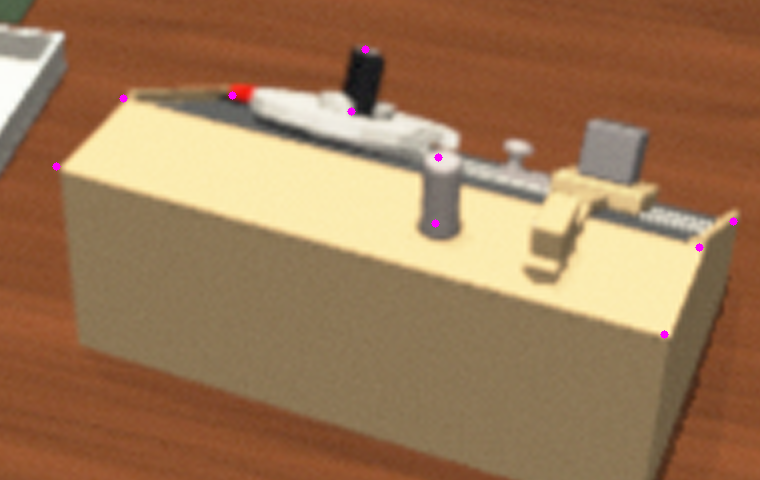

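```bash
cat >> h.py <<'E'
O=O+RB@np.array([.001,.0008,0])
from scipy.spatial.transform import Rotation as Ro
def rpy(xdir,zdir):
    z=np.array(zdir)/np.linalg.norm(zdir);x=np.array(xdir)-np.dot(xdir,z)*z;x/=np.linalg.norm(x)
    return Ro.from_matrix(np.c_[x,np.cross(z,x),z]).as_euler('xyz')
def tcp(grasp,zdir): return np.asarray(grasp).ravel()+.008*np.asarray(zdir)
DN=np.array([0,0,-1.]);DT=-RD[:,2]
def dk(th): th=np.deg2rad(th);return RD@np.array([np.cos(th),np.sin(th),0])
E
python3 - <<'E'
from h import *
from plant import robot
np.set_printoptions(precision=3,suppress=True)
def t(n,p,o):
    q=robot.inverse_kinematics(p,o);print(n,np.round(p,3),None if q is None else np.array(q))
pin=box([65,25,147]);tray=np.array([.4395,-.3477,.004+.097])
for s in(1,-1):
  for nm,a in(('x',RB[:,0]),('y',RB[:,1])):
    t('pin'+nm,tcp(pin,DN),rpy(s*a,DN)); t('up',tcp(pin,DN)+[0,0,.14],rpy(s*a,DN)); t('tray',tcp(tray,DN),rpy(s*a,DN))
  for y in(82,31):t('cube',tcp(deck([0,y,40]),DT),rpy(s*RD[:,1],DT))
  for th in(29,-7,-43):t('cam',tcp(deck([0,-65,44]),DT),rpy(s*dk(th+90),DT))
E
```

```text
pinx [0.615 0.044 0.139] [-0.533  0.523  0.544  1.805 -0.334  0.906  0.014]
up [0.615 0.044 0.279] [-0.588  0.381  0.607  1.662 -0.232  1.172 -0.07 ]
tray [ 0.44  -0.348  0.093] [-0.063  0.629  0.915  1.983 -0.664  0.859  1.072]
piny [0.615 0.044 0.139] [-0.339  0.485  0.271  1.794 -0.162  0.884  1.429]
up [0.615 0.044 0.279] [-0.433  0.355  0.391  1.653 -0.145  1.162  1.418]
tray [ 0.44  -0.348  0.093] [ 0.066  0.55   0.711  1.977 -0.499  0.794  2.488]
cube [0.509 0.117 0.11 ] [-0.6    0.28   0.147  2.347  1.273  0.264 -0.251]
cube [0.501 0.067 0.11 ] [-0.316  0.253 -0.048  2.384  1.432  0.26  -0.302]
cam [ 0.485 -0.028  0.114] [ 0.278  0.236 -0.425  2.418  1.602  0.225  0.275]
cam [ 0.485 -0.028  0.114] [ 0.278  0.236 -0.425  2.418  1.602  0.225 -0.354]
cam [ 0.485 -0.028  0.114] [ 0.278  0.236 -0.425  2.418  1.602  0.225 -0.982]
pinx [0.615 0.044 0.139] [ 0.621  0.801 -1.181  1.736  0.803  1.177  2.2  ]
up [0.615 0.044 0.279] [ 0.631  0.608 -1.175  1.591  0.574  1.332  2.374]
tray [ 0.44  -0.348  0.093] [-0.165  0.741  1.109  1.988 -0.83   0.96  -1.916]
piny [0.615 0.044 0.139] [-0.651  0.567  0.722  1.812 -0.456  0.936 -1.447]
up [0.615 0.044 0.279] [-0.731  0.427  0.824  1.669 -0.333  1.192 -1.544]
tray [ 0.44  -0.348  0.093] [-0.165  0.741  1.109  1.988 -0.83   0.96  -0.346]
cube [0.509 0.117 0.11 ] None
cube [0.501 0.067 0.11 ] None
cam [ 0.485 -0.028  0.114] None
cam [ 0.485 -0.028  0.114] None
cam [ 0.485 -0.028  0.114] [ 0.278  0.236 -0.425  2.418  1.602  0.225  2.16 ]
```

Run:
```python
from h import *
from plant import robot
np.set_printoptions(precision=3,suppress=True)
o=rpy(RB[:,0],DN);p=tcp(box([65,25,147]),DN)
robot.grip(0.6,60)
robot.goto(p+[0,0,.08],o);print(robot.sense()['t'])
robot.move_straight(p,vel=.1,contact_N=10)
s=robot.sense();print(s['t'],s['tcp_pos']-p,s['wrist_force'])
f=robot.grab_frame('scene')
cv2.imwrite('pics/a.png',cv2.resize(f['image'][100:280,220:460,::-1],None,fx=3.2,fy=3.2))
robot.grip(0.0,60)
s=robot.sense();print(s['t'],s['tcp_pos'],s['opening'],s['wrist_force'])
```

```text
3.1083
4.0583 [ 0.001 -0.     0.001] [0.847 0.29  0.524]
4.5 [0.616 0.044 0.14 ] 0.21344060493152578 [-0.707  0.213  3.473]
```

View pics/a.png

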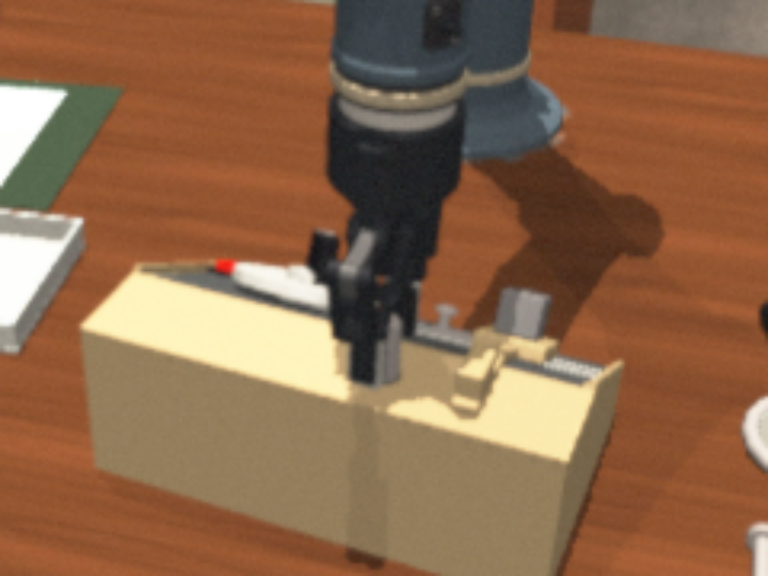

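Run:
```python
from h import *
from plant import robot
np.set_printoptions(precision=3,suppress=True)
o=rpy(RB[:,0],DN);p=np.array(robot.sense()['tcp_pos'])
robot.move_straight(p+[0,0,.08],vel=.1)
s=robot.sense();print(s['t'],s['opening'],s['wrist_force'])
robot.move_straight(p+[0,0,.14],vel=.15)
s=robot.sense();print(s['t'],s['opening'],s['wrist_force'])
robot.goto([.4395,-.3477,p[2]+.10],o)
c=robot.move_straight([.4395,-.3477,p[2]-.05+.012],vel=.15)
c=robot.move_straight([.4395,-.3477,p[2]-.05-.006],vel=.02,contact_N=4)
s=robot.sense();print(c,s['t'],s['tcp_pos'],s['tcp_pos'][2]-p[2],s['wrist_force'])
f=robot.grab_frame('scene')
cv2.imwrite('pics/b.png',cv2.resize(f['image'][60:260,110:350,::-1],None,fx=3,fy=3))
```

```text
5.4583 0.21630003430032874 [ 0.445  0.034 -1.708]
6.0083 0.2166493061171116 [-0.611 -0.312 -2.415]
True 9.1917 [ 0.44  -0.348  0.094] -0.04602657598721202 [-0.302  0.931  5.371]
```

View pics/b.png

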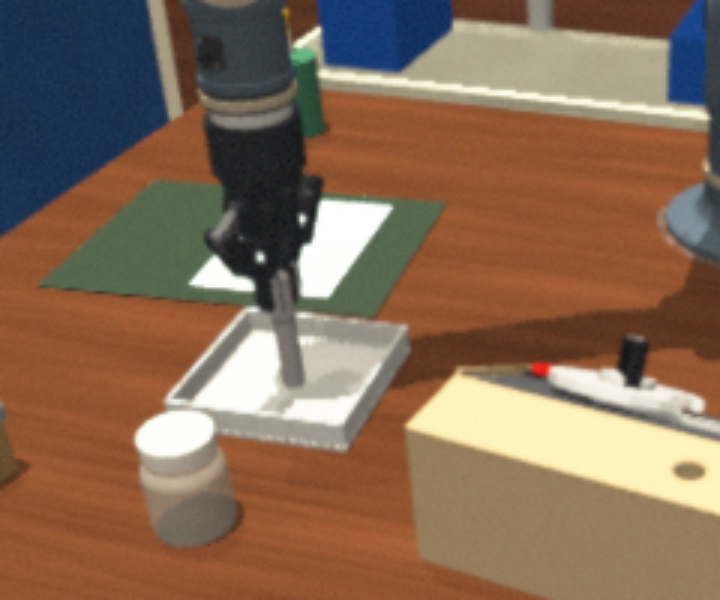

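Run:
```python
from h import *
from plant import robot
np.set_printoptions(precision=3,suppress=True)
robot.grip(0.28,20);robot.grip(0.5)
p=np.array(robot.sense()['tcp_pos'])
robot.move_straight(p+[0,0,.09],vel=.15)
f=robot.grab_frame('scene')
cv2.imwrite('pics/c.png',cv2.resize(f['image'][60:260,110:350,::-1],None,fx=3,fy=3))
s=robot.sense();print(s['t'],s['tcp_pos'],s['joint_pos'])
for n,g,x in(('cube hi',deck([0,82,90]),RD[:,1]),('cube',deck([0,82,40]),RD[:,1]),('cube31',deck([0,31,40]),RD[:,1])):
    q=robot.inverse_kinematics(tcp(g,DT),rpy(x,DT));print(n,q if q is None else np.array(q))
```

```text
10.6 [ 0.439 -0.346  0.182] [-0.025  0.435  0.816  1.911 -0.383  0.962  0.824]
cube hi [-0.736  0.156  0.245  2.36   0.944  0.335  0.064]
cube [-0.686  0.284  0.246  2.351  1.244  0.236 -0.226]
cube31 [-0.176  0.261 -0.206  2.376  1.444  0.302 -0.305]
```

View pics/c.png

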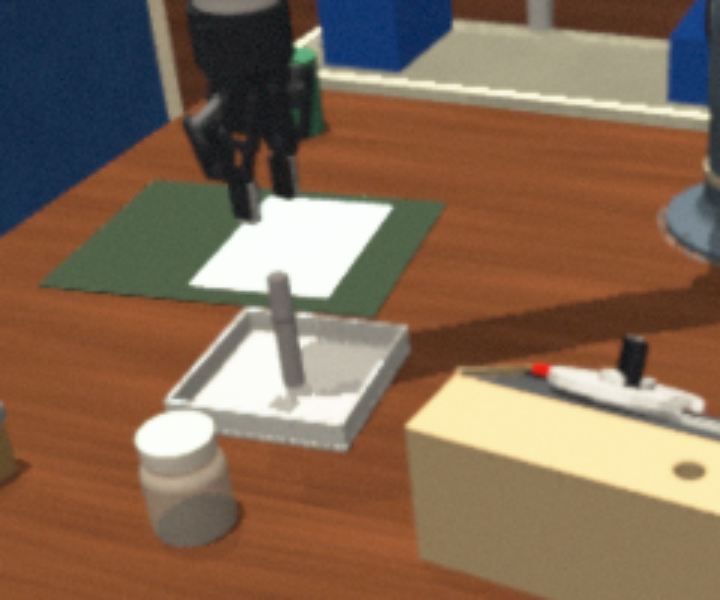

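Run:
```python
from h import *
from plant import robot
np.set_printoptions(precision=3,suppress=True)
o=rpy(RD[:,1],DT)
robot.move_straight([.439,-.346,.26],vel=.2)
a=tcp(deck([0,82,40]),DT)
hi=a+[0,0,.11]
robot.goto(hi,o)
print(robot.sense()['t'],robot.sense()['joint_pos'])
try: robot.move_straight(a-DT*.035,vel=.15)
except robot.IKError as e: print('ik1',e)
robot.grip(0.6)
robot.move_straight(a,vel=.08,contact_N=8)
s=robot.sense();print(s['t'],s['tcp_pos']-a,s['wrist_force'],s['joint_pos'])
for n in('scene','top'):
    f=robot.grab_frame(n)
    cv2.imwrite(f'pics/d{n}.png',cv2.resize(f['image'][110:270,230:430,::-1],None,fx=3.5,fy=3.5))
```

```text
12.85 [-0.923  0.064  0.478  2.257  0.612  0.461  0.466]
14.375 [ 0. -0.  0.] [ 0.134  0.471 -0.788] [-0.745  0.287  0.316  2.354  1.217  0.215 -0.202]
```

View pics/dscene.png

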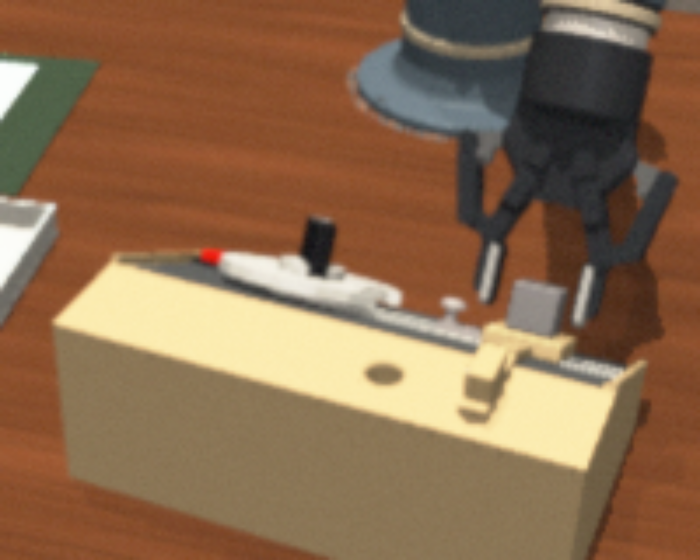

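View pics/dtop.png

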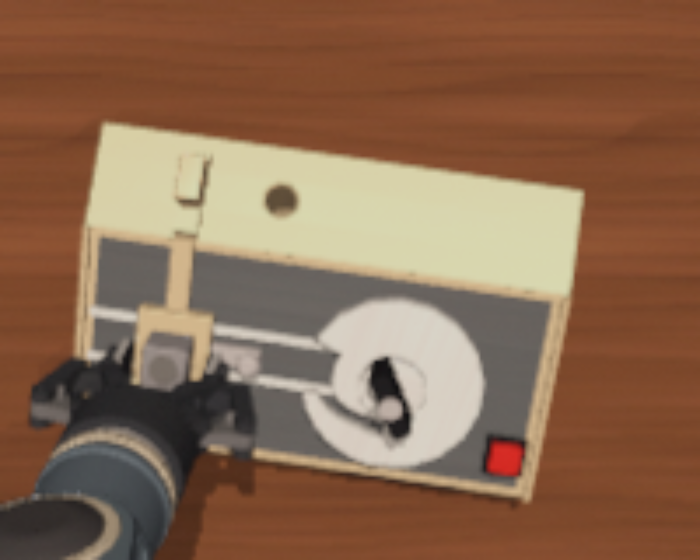

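Run:
```python
from h import *
from plant import robot
np.set_printoptions(precision=3,suppress=True)
robot.grip(0.0,30)
s=robot.sense();print(s['t'],s['opening'],s['wrist_force'],indeck(s['tcp_pos']))
f=robot.grab_frame('scene')
cv2.imwrite(f'pics/e.png',cv2.resize(f['image'][110:270,230:430,::-1],None,fx=3.5,fy=3.5))
```

```text
14.7833 0.34520578539282337 [-5.042  0.482  6.624] [[ 0.156 82.78  32.51 ]]
```

View pics/e.png

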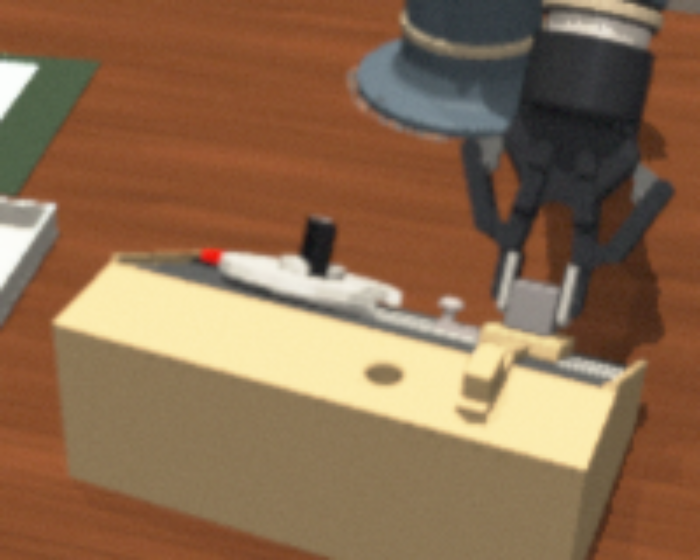

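Run:
```python
from h import *
from plant import robot
np.set_printoptions(precision=3,suppress=True)
p=np.array(robot.sense()['tcp_pos'])
d0=indeck(p)[0]
def to(y): return p+RD[:,1]*(y-d0[1])/1000
c=robot.move_straight(to(36),vel=.06,contact_N=20)
s=robot.sense();print(c,s['t'],s['opening'],s['wrist_force']@RD,indeck(s['tcp_pos']))
c=robot.move_straight(to(27),vel=.02,contact_N=8)
s=robot.sense();print(c,s['t'],s['opening'],s['wrist_force']@RD,indeck(s['tcp_pos']),s['joint_pos'])
for n in('scene','top'):
    f=robot.grab_frame(n)
    cv2.imwrite(f'pics/f{n}.png',cv2.resize(f['image'][110:270,230:430,::-1],None,fx=3.5,fy=3.5))
```

```text
False 15.75 0.3440524108751637 [-0.432 -0.337  1.393] [[ 0.182 35.804 32.524]]
True 16.1417 0.3403508941214488 [0.846 1.936 1.286] [[ 0.206 31.183 32.54 ]] [-0.459  0.249  0.117  2.392  1.418  0.211 -0.29 ]
```

View pics/fscene.png

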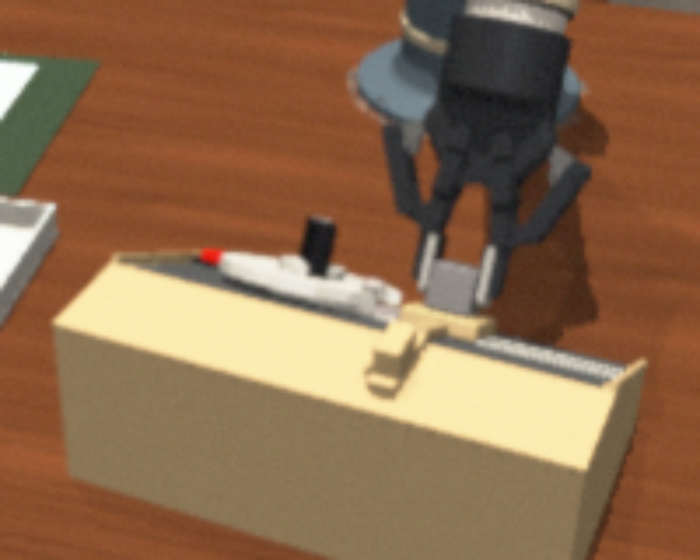

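View pics/ftop.png

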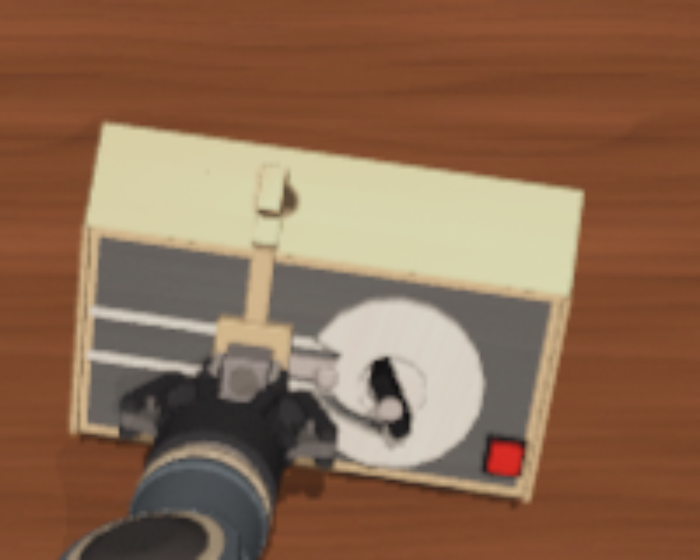

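Run:
```python
from h import *
from plant import robot
np.set_printoptions(precision=3,suppress=True)
robot.grip(0.5,20)
p=np.array(robot.sense()['tcp_pos'])
for d in (.04,.035,.03):
    try: robot.move_straight(p-DT*d,vel=.12);print('ok',d);break
    except robot.IKError as e: print('ik',d)
p=np.array(robot.sense()['tcp_pos'])
robot.move_straight(p+[0.0,0,.06],vel=.15)
s=robot.sense();print(s['t'],s['joint_pos'])
f=robot.grab_frame('top');pickle.dump(f,open('top1.pkl','wb'))
a=tcp(deck([0,-65,44]),DT);o=rpy(dk(119),DT)
for k in(0,.03,.05,.08,.1):
    q=robot.inverse_kinematics(a-DT*k,o);print(k,None if q is None else np.array(q))
    q=robot.inverse_kinematics(a+[0,0,k],o);print('v',k,None if q is None else np.array(q))
P=cloud(f);D=indeck(P);near=(abs(D[...,0])<85)&(D[...,1]>-170)&(D[...,1]<150)&(P[...,2]>.02)
m=near&(abs(D[...,2]-44)<4)&(D[...,1]>0)&(abs(D[...,0])<30);print('cube',m.sum(),D[m].mean(0))
m=near&(abs(D[...,2]-52)<4)&(D[...,1]<-30)&(D[...,1]>-100)&(abs(D[...,0])<35);print('grip',m.sum(),cv2.minAreaRect(D[m][:,:2].astype(np.float32)))
cv2.imwrite(f'pics/g.png',cv2.resize(f['image'][110:270,230:430,::-1],None,fx=3.5,fy=3.5))
```

```text
ok 0.04
17.575 [-0.361  0.03  -0.023  2.332  0.69   0.403  0.454]
0 [ 0.447  0.263 -0.614  2.41   1.588  0.278  0.304]
v 0 [ 0.447  0.263 -0.614  2.41   1.588  0.278  0.304]
0.03 [ 0.462  0.172 -0.62   2.417  1.281  0.245  0.594]
v 0.03 [ 0.294  0.164 -0.43   2.392  1.159  0.216  0.718]
0.05 [ 0.468  0.109 -0.616  2.418  1.023  0.234  0.842]
v 0.05 [ 0.121  0.106 -0.239  2.381  0.809  0.212  1.061]
0.08 [-0.09  -0.012 -0.049  2.442  0.607  0.249  1.235]
v 0.08 [-0.185  0.032  0.081  2.363  0.482  0.266  1.39 ]
0.1 [-0.235 -0.075  0.082  2.444  0.531  0.307  1.307]
v 0.1 [-0.199 -0.005  0.093  2.34   0.408  0.322  1.468]
cube 163 [ 1.164 29.524 44.053]
grip 121 ((0.00070953369140625, -65.98196411132812), (45.39982223510742, 14.390970230102539), 28.756547927856445)
```

View pics/g.png

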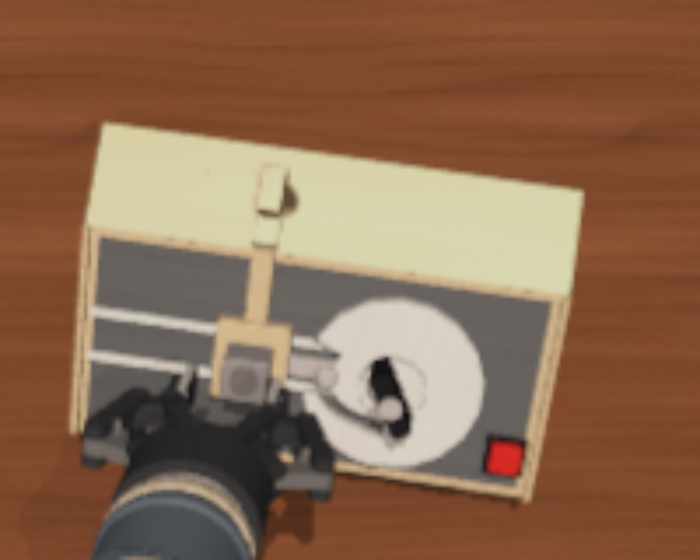

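Run:
```python
from h import *
from plant import robot
np.set_printoptions(precision=3,suppress=True)
a=tcp(deck([0,-65,44]),DT);o=rpy(dk(119),DT)
robot.goto(a+[0,0,.08],o)
print(robot.sense()['t'],robot.sense()['joint_pos'])
c=None
for k in(.03,.034,.026):
    try:
        c=robot.move_straight(a-DT*k,vel=.15,contact_N=10);print('ok',k,c);break
    except robot.IKError: print('ik',k)
if c is False:
    try: print(robot.move_straight(a,vel=.08,contact_N=8))
    except robot.IKError: print('ik final')
s=robot.sense();print(s['t'],indeck(s['tcp_pos']),s['wrist_force'],s['joint_pos'])
f=robot.grab_frame('scene');cv2.imwrite(f'pics/h.png',cv2.resize(f['image'][110:270,230:430,::-1],None,fx=3.5,fy=3.5))
```

```text
18.5167 [-0.185  0.033  0.081  2.364  0.483  0.266  1.388]
ik 0.03
ik 0.034
ik 0.026
18.5167 [[ 39.454 -64.652 104.856]] [ 0.292  0.595 -0.183] [-0.185  0.033  0.081  2.364  0.483  0.266  1.388]
```

View pics/h.png

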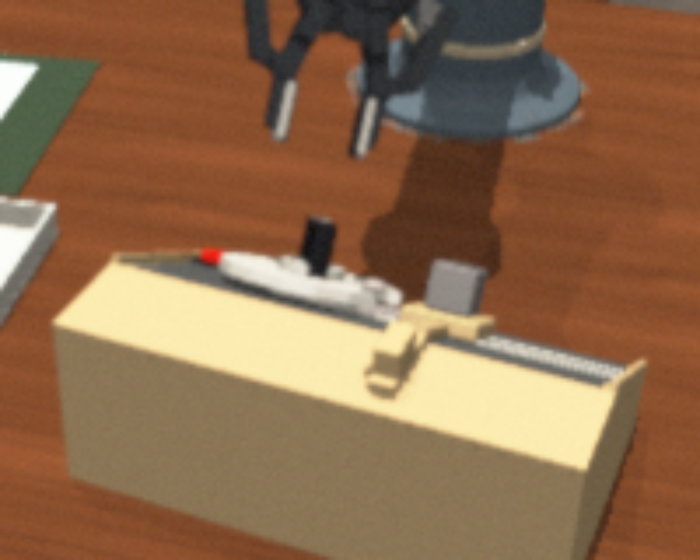

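Run:
```python
from h import *
from plant import robot
np.set_printoptions(precision=3,suppress=True)
a=tcp(deck([0,-65,44]),DT);o=rpy(dk(119),DT)
q0=np.array(robot.sense()['joint_pos'])
for k in(0,.03,.05,.06,.065):
    q=robot.inverse_kinematics(a-DT*k,o);print(k,None if q is None else np.array(q))
q=robot.inverse_kinematics(a-DT*.05,o)
if q is not None:
  for fr in(.33,.66,1):
    robot.move_joints(list(q0+fr*(np.array(q)-q0)));s=robot.sense();d=indeck(s['tcp_pos'])[0];print(s['t'],d,np.linalg.norm(s['wrist_force']))
    if d[2]<75: break
  for k in(0.02,0):
    q=robot.inverse_kinematics(a-DT*k,o);print(k,None if q is None else np.array(q))
```

```text
0 [ 0.763  0.362 -0.99   2.396  1.581  0.43   0.352]
0.03 [ 0.462  0.172 -0.62   2.417  1.281  0.245  0.594]
0.05 [ 0.468  0.109 -0.616  2.418  1.023  0.234  0.842]
0.06 [ 0.289  0.063 -0.427  2.427  0.838  0.221  1.015]
0.065 [-0.085  0.029 -0.049  2.444  0.718  0.213  1.127]
18.925 [ 25.015 -69.011  96.347] 0.8036637137172873
19.2833 [ 12.322 -69.705  89.904] 0.8775844350707006
19.65 [  0.717 -65.541  86.051] 0.7941640723570449
0.02 [ 0.378  0.191 -0.532  2.419  1.382  0.233  0.492]
0 [ 0.317  0.241 -0.468  2.416  1.598  0.236  0.282]
```

Run:
```python
from h import *
from plant import robot
np.set_printoptions(precision=3,suppress=True)
a=tcp(deck([0,-65.3,44]),DT);o=rpy(dk(119),DT)
try: print(robot.move_straight(a,vel=.08,attitude=o,contact_N=8))
except robot.IKError:
    print('ik')
s=robot.sense();print(s['t'],indeck(s['tcp_pos']),s['wrist_force'],s['joint_pos'])
f=robot.grab_frame('scene');cv2.imwrite(f'pics/i.png',cv2.resize(f['image'][110:270,230:430,::-1],None,fx=3.5,fy=3.5))
```

```text
False
20.425 [[  0.507 -65.099  36.113]] [-0.057  0.362 -0.464] [ 0.357  0.247 -0.513  2.413  1.593  0.249  0.291]
```

View pics/i.png

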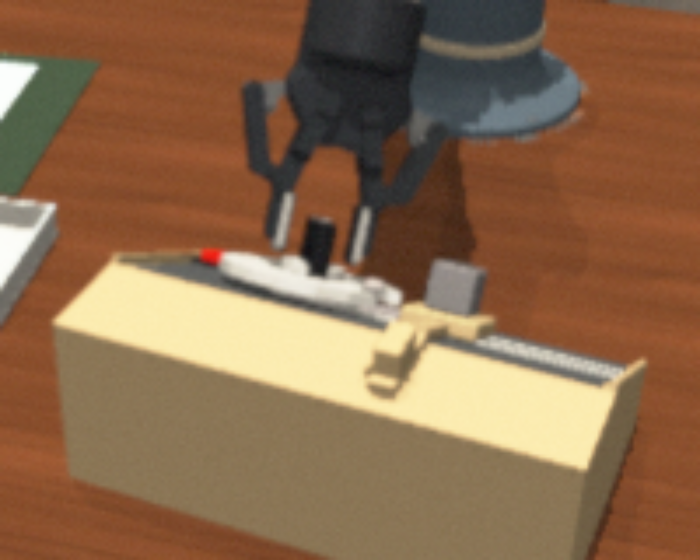

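Fingers straddle the black bar (318,245). Close, then turn by joint 7 (its axis is the cam axis here).

Run:
```python
from h import *
from plant import robot
np.set_printoptions(precision=3,suppress=True)
robot.grip(0.0,50)
s=robot.sense();print(s['t'],s['opening'],s['wrist_force'],indeck(s['tcp_pos']))
if .1<s['opening']<.22:
  q=np.array(s['joint_pos']);z=-DT
  for d in(.2,.4,.6,.8,1.0,1.1,1.18,1.23,1.26,1.28):
    q2=q.copy();q2[6]=q[6]-d;robot.move_joints(list(q2))
    s=robot.sense();print(d,round(s['t'],2),q[6]-s['joint_pos'][6],s['wrist_force'],'Mz',s['torque']@RD[:,2],indeck(s['tcp_pos'])[0],s['opening'])
    if np.linalg.norm(s['wrist_force'])>30: print('stop');break
  for n in('scene','top'):
    f=robot.grab_frame(n);cv2.imwrite(f'pics/j{n}.png',cv2.resize(f['image'][110:270,230:430,::-1],None,fx=3.5,fy=3.5))
```

```text
20.8417 0.15096520377127046 [-4.289  1.404  6.285] [[  0.013 -64.712  36.474]]
0.2 21.15 0.1967110594890234 [-0.961  1.346 -0.577] Mz -0.06615522605849589 [ -0.103 -64.639  36.507] 0.15677926029057349
0.4 21.46 0.3950409334203509 [-0.466  1.365  0.888] Mz -0.06653411368059756 [ -0.108 -64.514  36.51 ] 0.15096092998533311
0.6 21.77 0.5944015337979973 [-1.496  2.322  0.413] Mz -0.027121875790921568 [ -0.105 -64.434  36.514] 0.15388079283648373
0.8 22.07 0.7941077622122371 [-1.727  3.251  0.599] Mz -0.045549251309034866 [ -0.087 -64.322  36.514] 0.15109425399711227
1.0 22.38 0.994071544780708 [-1.008  3.912  0.993] Mz -0.02104222016756077 [ -0.067 -64.237  36.501] 0.15892014438088184
1.1 22.63 1.0948487211210605 [-1.364  4.579  0.581] Mz -0.09991859196127117 [ -0.023 -64.186  36.495] 0.15473561817754236
1.18 22.88 1.1756007468289091 [-1.168  4.998  1.464] Mz -0.10776417882116479 [  0.017 -64.142  36.507] 0.1517253120776323
1.23 23.13 1.2255637503978902 [-0.944  4.724  1.271] Mz -0.09676279929233611 [  0.011 -64.142  36.501] 0.15524533721080697
1.26 23.38 1.255282778015503 [-1.236  5.114  0.496] Mz 0.0032336788639326097 [  0.019 -64.123  36.506] 0.15414081098313667
1.28 23.63 1.275769772183195 [-1.068  4.573 -0.487] Mz 0.8683524853992335 [  0.062 -64.128  36.519] 0.14878883340127175
```

```bash
ls pics
```

```text
a.png
b.png
c.png
dscene.png
dtop.png
e.png
fscene.png
ftop.png
g.png
h.png
i.png
jscene.png
jtop.png
ov_scene.png
ov_top.png
scene0.png
top0.png
z0.png
z1.png
```

View pics/jscene.png

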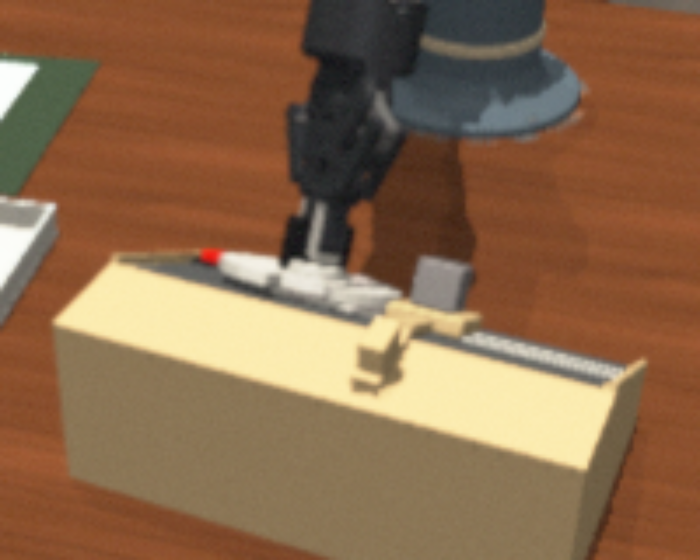

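View pics/jtop.png

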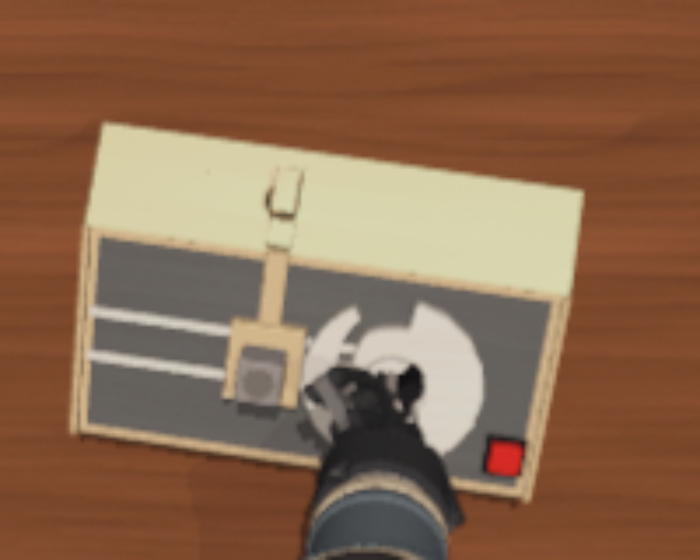

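Run:
```python
from h import *
from plant import robot
np.set_printoptions(precision=3,suppress=True)
robot.grip(0.22,20);robot.grip(0.42)
p=np.array(robot.sense()['tcp_pos'])
for d in (.05,.045,.04):
    try: robot.move_straight(p-DT*d,vel=.12);print('ok',d);break
    except robot.IKError as e: print('ik',d)
s=robot.sense();print(s['t'],s['joint_pos'],indeck(s['tcp_pos']))
q=np.array(s['joint_pos'])
qq=q.copy();qq[1]-=.25;qq[3]-=.3
robot.move_joints(list(qq));qq[0]=-.9;robot.move_joints(list(qq))
for n in('scene','top'):
    f=robot.grab_frame(n);pickle.dump(f,open(n+'2.pkl','wb'));cv2.imwrite(f'pics/k{n}.png',f['image'][:,:,::-1])
f=pickle.load(open('top2.pkl','rb'))
P=cloud(f);D=indeck(P);near=(abs(D[...,0])<85)&(D[...,1]>-170)&(D[...,1]<150)&(P[...,2]>.02)
m=near&(abs(D[...,2]-44)<4)&(D[...,1]>0)&(abs(D[...,0])<30);print('cube',m.sum(),D[m].mean(0))
m=near&(abs(D[...,2]-52)<4)&(D[...,1]<-30)&(D[...,1]>-100)&(abs(D[...,0])<35);print('grip',m.sum(),cv2.minAreaRect(D[m][:,:2].astype(np.float32)))
print(robot.sense()['t'],robot.sense()['tcp_pos'])
```

```text
ok 0.05
24.9167 [ 0.488  0.109 -0.635  2.418  1.025  0.235 -0.437] [[  0.124 -65.454  86.437]]
cube 159 [ 0.996 20.082 44.403]
grip 118 ((0.3858308792114258, -66.23922729492188), (14.467975616455078, 44.56562805175781), 48.19989013671875)
28.875 [0.104 0.587 0.445]
```

View pics/ktop.png

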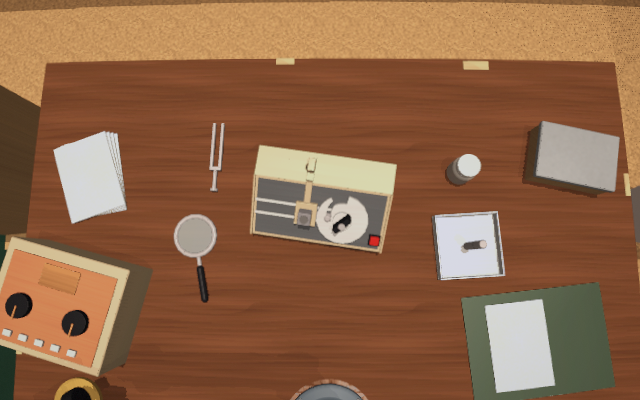

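View pics/kscene.png

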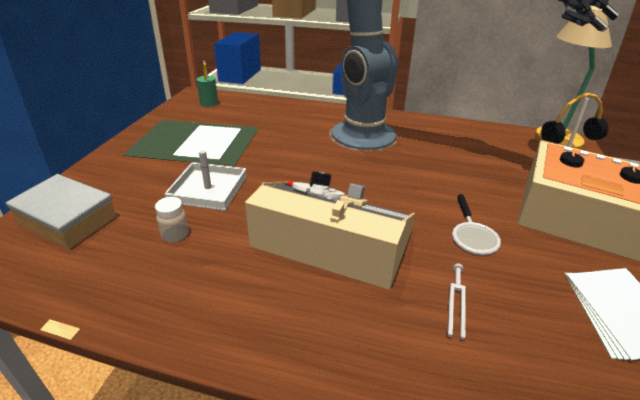

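Run:
```python
from h import *
from plant import robot
a=pickle.load(open('top0.pkl','rb'))['image'].astype(int);b=pickle.load(open('top2.pkl','rb'))['image'].astype(int)
d=abs(a-b).sum(2)>90
for n,(u0,u1,v0,v1) in dict(mag=(165,225,205,305),fork=(200,230,118,195),jar=(440,490,148,190)).items(): print(n,d[v0:v1,u0:u1].sum())
robot.close_job()
```

```text
mag 0
fork 0
jar 0
the job is handed in; nothing more can be done
```

I handed the job in at about 29 s of the 58 s limit, and every step was done in the order asked. No step failed along the way.

- **Pin:** I drew it straight up out of the well and stood it in the tray. In the last pictures it was still upright there, near the middle.
- **Carriage:** I gripped the vibrator cube and slid it until the stud stopped in the slot mouth, at about 68.8 mm of travel against the expected 69 mm.
- **Turntable:** I turned the bar grip clockwise in one grasp. The wrist moment jumped to about 0.87 N m over the last 0.02 rad, which I read as the end stop.
- **Final state:** The gripper is open and the arm is clear of everything. The top image showed no change around the magnifier, tuning fork or jar.

Two last checks came out slightly off nominal, both within what I'd expect from the camera and depth readings:
- **Turntable angle:** the bar measured about 1.43 rad, against the 1.45 stop.
- **Draw-in:** the carriage moved in about 9.4 mm, against a nominal 10 mm. The cube measured about 1 mm from its home position.

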